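# Vent the vacuum food keeper and hold its lid open

## Robot

A 6-joint arm with a two-finger parallel gripper is mounted at the origin on a cart in front of the work surface, level with it; the furniture and walls round the work are solid. World frame = base frame: x ahead of the robot, y to its left, z up, the work surface at z = 0. Lengths are in m, angles in degrees, forces in N, time in s.
With the tool pointing down it reaches from about 0.425 to 1.125 m from the base axis. Payload 14.9 kg.
Tool frame: the origin (TCP) lies at the very end of the fingers, on their centre line; the grasp point (between the pads) lies 19 mm behind it; z points along the fingers, y is the line along which they close (so a half turn about z gives the same grasp; the last joint's range is limited). The gripper opens to 91 mm and grips with 3 to 60 N. Pads are 32 mm wide; open, the fingers measure 118 mm over their backs; the gripper's body (76 mm by 178 mm) begins 60 mm behind the grasp point.
Start: joints at [61.633, 21.709, 99.362, -0, 58.929, -1.908], TCP at [0.312, 0.627, 0.214] pointing down, gripper open.
Joint ranges: [-158.91, 158.91], [-42.39, 125.64], [0.06, 152.35], [-60.88, 240.88], [17.5, 164.5], [-176.32, 176.32]. Speed limits (degrees/s): [108.29, 108.29, 136.94, 180, 180, 180].

## Interface

Orientations are given as [roll, pitch, yaw] about the fixed x, y, z axes, in that order (R = Rz(yaw) Ry(pitch) Rx(roll)).
In Python, from rig import env gives the robot as it stands. The module is installed in compiled form; this text tells all that it offers.
- The arm moves only by the tool step_arm, never from a script. Its argument "increments" is a list of rows, each a list of 3 entries, a list of its own where there are three numbers: the opening, from 0 (shut) to 1 (fully open), then the shift along the tool's x, y, z in units of 40 mm (1.0 is 40 mm), then the turn about the tool's z in units of 5 degrees (1.0 is 5 degrees). In form: [[gripper, [tx, ty, tz], yaw], ...]. A call has 1 to 12 rows; each row shifts and turns the commanded pose from where the row before left it, along the tool's axes as they then stand; what a row does not reach is not made up. A row lasts 1/10 s, in which the tool goes at most 50 mm and 8.59 degrees, less where a joint would pass 70% of its speed; a pose out of reach is approached as far as the arm can. A call is refused whole if a number of a shift passes 1 or a number of a turn 1, either way. A call with a gripper value outside its range is refused whole. The fingers move at their own pace and stop on an object; "newtons" is the grip in N (left out, the last holds). Time passes only in rows, so rows that do not move let the fingers close. It gives the time, the measured TCP pose, the force, the opening and the grip force at its end, in the units of the state.
- env.state(): the state, without advancing time (a new reading comes with each control period).
- env.get_image(name): name is "scene" or "side" or "wrist"; returns (picture, depth): 480x640x3 uint8, red, green, blue; 480x640 float32, m along the optical axis (not along the pixel's ray), 0 where there is no reading.
- env.camera_info(name): a dict with "mtx" (3x3 intrinsics, pixels), "camera_from_world" (4x4, takes a point from world to camera coordinates). Camera axes: x right, y up, looking along -z (the intrinsics and any distortion apply to the point x, -y, -z); pixel columns grow to the right and rows downward; lengths in m; the calibration is good to about 2 mm. A picture is of the moment at which its call begins: read the wrist's pose just before it. camera_info takes no time and is no camera call; for the wrist camera it gives the pose at the moment of the call.
- env.job_done(): hands the job in; it is judged then, once.
The state is a dict: "t": time; "joints": joint angles; "qvel": joint speeds; "joint_torque": joint torques, N m; "position": TCP position; "tcp_rot": TCP orientation; "ft_force": force on the tool from outside, world axes, zero at the start; "ft_torque": the same for the moment, N m; "gripper_width": finger opening in m; "grasp_force": force on a finger pad.
Only numpy, scipy, OpenCV 4.12 (cv2) and the standard library are available. Lean on these libraries where they do the work, as an engineer would, in place of code of your own. Each camera call takes 0.05 s, during which the arm holds its last target. There are 200 camera calls.

## Task

Let air into the vacuum food keeper: press the red vent plunger on its closed lid all the way down to its stop for a moment and let it spring back up while the lid is still shut. Then raise the lid, which has an orange handle at its front, until it stands 50 degrees open and finish while still holding it there, steady in the gripper, so that someone can take the fruit out; the lid falls shut if let go. Leave everything else on the table where it stands.

Things in the scene. Friction and masses are not known exactly. Their poses are not given: they have to be found in the camera images.
- keeper: Vacuum food keeper, fixed to the table: a white open box 160 mm deep (x) by 200 mm wide (y) by 90 mm high under a hinged lid, grey with a white panel (168x208x12 mm, top face 103 mm above the table when shut). Origin: centre of its underside on the table. Its own x axis points from the lid's front (handle side) to its hinge at the back, z up.
- keeper_lid (a joint): Lid angle, rad: 0 is shut, grows as the front edge rises, stop at 1.45. The lid weighs 0.28 to 0.46 kg and a light spring helps it shut: let go at any angle, it falls shut; holding it at the handle takes about 2 N.
- hinge (a point): Middle of the lid's hinge axis, which runs along the box's y: 83 mm behind the box's origin along its +x, 90 mm above the table.
- grip (a point): Centre of the round bead ending the orange handle tab at the middle of the lid's front edge. Bead: 22 mm wide along the box's y (pinch it across this), 18 mm in diameter; lid shut, it is 123 mm from the box's origin along its -x, 97 mm above the table: 206 mm in front of the hinge axis, 7 mm above it, 39 mm out from the lid's edge. Tab: 16 mm wide, 9 mm thick. Beside and below it is free.
- vent (a joint): Press depth of the red vent plunger, m: 0 is up, 0.008 is its stop. It springs back by itself; it needs 2 N to start and 6 N at the stop.
- vent_top (a point): Centre of the top face of the red vent plunger head (26 mm in diameter) that stands in the middle of the lid, above the box's origin; up and lid shut, its top is 128.5 mm above the table, 25.5 mm above the lid's face; a grey collar 40 mm in diameter and 6 mm high surrounds its stem.
- moka_pot: Bystander, loose: aluminium stovetop coffee pot with black handle, 94x155x174 mm. Origin: on its underside, near the middle. Leave alone.
- coffee_jar: Bystander, loose: glass jar with red cap, 81x81x145 mm. Origin: on its underside, near the middle. Leave alone.
- wave_mug: Bystander, loose: white mug with blue wavy lines, 87x126x104 mm. Origin: on its underside, near the middle. Leave alone.
- oil_bottle: Bystander, loose: dark green oil bottle, 60x60x272 mm. Origin: on its underside, near the middle. Leave alone.
- canister: Bystander, loose: white canister with wooden lid, 102x102x140 mm. Origin: on its underside, near the middle. Leave alone.
- tea_box: Bystander, loose: pale carton, 69x145x67 mm. Origin: on its underside, near the middle. Leave alone.
- teaspoon: Bystander, loose: teaspoon with purple handle, 133x27x13 mm. Origin: on its underside, near the middle. Leave alone.

How it is judged (in metres and radians):
On the way, in this order (a step that is already met when the one before it is completed fails the run):
1. the vent plunger is pressed down to its stop (at least 6.8 of 8 mm) for 0.2 s with the lid shut (value of joint vent above 0.0068 m and value of joint keeper_lid below 0.06 rad), for 0.2 s.
2. the plunger is back up (within 1 mm), the lid still shut (value of joint vent below 0.001 m and value of joint keeper_lid below 0.06 rad), for 0.1 s.
At the end, for the whole second after the job is handed in: The lid stands still at 50 degrees open, give or take 6 degrees, carried by the gripper's fingers (contact force over 0.7 N), with the vent plunger up (value of joint keeper_lid between 0.7679 and 0.9774 rad and velocity of joint keeper_lid between -0.05 and 0.05 rad/s and contact force between the fingers and keeper above 0.7 N and value of joint vent below 0.001 m); the arm keeps its last pose, push and grip.
It fails at once if a bystander is moved by more than 25 mm (distance of any of moka_pot, coffee_jar, wave_mug, oil_bottle, canister, tea_box, teaspoon from where it was at the start of the episode above 0.025 m).
It fails at once if a standing bystander is tipped by more than 0.3 rad (angle between any of moka_pot, coffee_jar, wave_mug, oil_bottle, canister, tea_box's own z axis and vertical above 0.3 rad).
It also fails if it takes over 51 s, if anything falls off the work surface, if the arm or the gripper's body presses on something with over 40 N, if the wrist force passes 120 N, or if a joint passes its speed limit or range.

## Working session

There is one attempt and no reset: what is moved stays moved. The work goes in short steps, Python scripts to look and compute and a tool call to move; the robot and the scene stay as the last step left them, time stands still between calls to the robot, and variables do not carry over. Pictures are saved under pics/ and viewed, at most 10 in all, crops included, and the job is handed in when it is done.

Besides the shell and the picture viewer there is one more tool, called after ">>>" as a command line: name --argument value ..., lists and objects as JSON in quotes. step_arm: Moves the arm, as the interface text tells. Its arguments: {"type":"object","properties":{"increments":{"type":"array","items":{"type":"array"}},"newtons":{"type":"number"}},"required":["increments"]}

```bash
mkdir -p pics; cat > h.py <<'E'
import numpy as np,cv2
from rig import env
def grab(name,fn=None):
    ci=env.camera_info(name); im,d=env.get_image(name)
    if fn: cv2.imwrite('pics/'+fn,im[:,:,::-1])
    return im,d,np.array(ci['mtx']),np.array(ci['camera_from_world'])
def pts(d,K,T,rows,cols):
    z=d[rows,cols]; P=np.stack([(cols-K[0,2])/K[0,0]*z,-(rows-K[1,2])/K[1,1]*z,-z,np.ones_like(z)])
    return (np.linalg.inv(T)@P)[:3].T
E
python3 - <<'E'
from h import *
print(env.state())
for n in('scene','side'):
    im,d,K,T=grab(n,n+'.png'); hsv=cv2.cvtColor(im,cv2.COLOR_RGB2HSV)
    for c,lo,hi in(('red',0,6),('red2',172,180),('orange',7,20)):
        m=cv2.inRange(hsv,(lo,150,90),(hi,255,255)); nn,l,s,ce=cv2.connectedComponentsWithStats(m)
        for i in range(1,nn):
            if s[i,4]>40:
                r,q=np.nonzero((l==i)&(d>0)); p=pts(d,K,T,r,q); print(n,c,s[i],np.median(p,0).round(4),p[:,2].max().round(4))
E
```

```text
{'t': 0.0, 'joints': array([ 6.16303794e+01,  2.17400084e+01,  9.93945484e+01,  1.13149941e-03,
        5.89279014e+01, -1.90816656e+00]), 'qvel': array([-0.02159906, -0.00933316, -0.00928647,  0.07022284,  0.04010404,
       -0.07755902]), 'joint_torque': array([ 4.15355695e-03, -7.63705373e+01, -4.34390509e+01,  6.52820617e-02,
        4.20742517e-02, -7.42413499e-05]), 'position': array([0.31173717, 0.62632313, 0.21327919]), 'tcp_rot': array([-1.79937609e+02, -3.04768672e-03,  1.53537960e+02]), 'ft_force': array([-0.40573059, -0.19783156,  0.41617452]), 'ft_torque': array([0.01129165, 0.02006963, 0.03879791]), 'grasp_force': 0.0, 'gripper_width': 0.09114427413934648}
scene red [354 235  10   7  62] [ 0.576  -0.1023  0.1276] 0.1307
scene red [414 299  42  24 281] [ 0.5354 -0.3602  0.1408] 0.1473
scene orange [314 208  18  13  58] [ 6.686e-01  1.506e-01 -1.000e-04] 0.0037
scene orange [213 216  38  35 342] [0.4233 0.2421 0.    ] 0.0048
scene orange [233 218  25  21 128] [ 4.696e-01  2.306e-01 -2.000e-04] 0.0033
scene orange [274 242  25  24 205] [ 0.4938  0.0686 -0.0005] 0.0038
scen
[... 176 characters left out ...]
[ 4.075e-01 -2.970e-02  1.000e-04] 0.0042
scene orange [268 309  20  16 151] [ 3.771e-01 -9.100e-02 -1.000e-04] 0.0035
scene orange [363 319  20  17  66] [ 5.227e-01 -2.236e-01 -2.000e-04] 0.0026
scene orange [383 336  23  21 120] [ 5.291e-01 -2.884e-01 -1.000e-04] 0.0038
scene orange [198 339  13  13  82] [ 0.3287  0.3172 -0.4676] -0.4395
scene orange [450 338  32  26 255] [ 6.357e-01 -3.832e-01 -4.000e-04] 0.0033
scene orange [265 359  69  94 834] [ 3.008e-01 -2.663e-01 -2.000e-04] 0.0036
scene orange [439 359  16  21 104] [ 0.5711 -0.3831 -0.0006] 0.0027
scene orange [455 365  24  67 245] [ 0.6908 -0.3784 -0.2043] -0.0203
scene orange [332 390  37  48 177] [ 0.3603 -0.3645 -0.0004] 0.0025
```

View pics/scene.png

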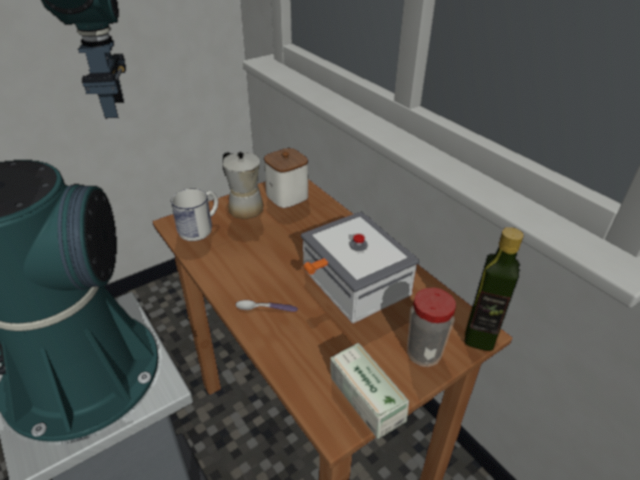

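View pics/side.png

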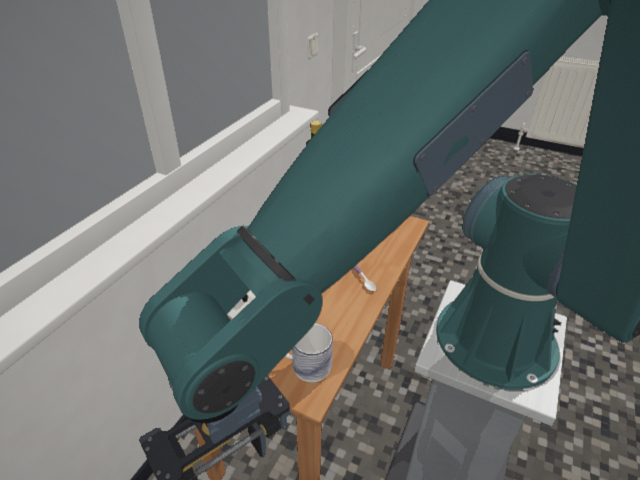

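The scene view shows the keeper, with its vent at (359,239) and handle at (315,266). The arm blocks the side view. Next I'll fit the lid rectangle from depth and map the neighbours.

```bash
python3 - <<'E'
from h import *
im,d,K,T=grab('scene')
r,c=np.nonzero(d>0); p=pts(d,K,T,r,c); rgb=im[r,c].astype(int)
s=(abs(p[:,2]-.103)<.004)&(abs(p[:,0]-.578)<.17)&(abs(p[:,1]+.103)<.17)&(rgb.max(1)-rgb.min(1)<40)
m=np.zeros(d.shape,np.uint8); m[r[s],c[s]]=1
n,l,st,ce=cv2.connectedComponentsWithStats(m); i=1+st[1:,4].argmax()
rr,cc=np.nonzero(l==i); q=pts(d,K,T,rr,cc); print('lid z',np.median(q[:,2]))
rect=cv2.minAreaRect(q[:,:2].astype(np.float32)*1000); print(rect, cv2.boxPoints(rect))
hsv=cv2.cvtColor(im,cv2.COLOR_RGB2HSV)[r,c]
def show(nm,k):
    e=cv2.minEnclosingCircle(p[k][:,:2].astype(np.float32)*1000); print(nm,k.sum(),e,p[k].mean(0).round(4),np.percentile(p[k][:,2],[5,95]).round(4))
sat=(hsv[:,1]>110)
show('vent',sat&((hsv[:,0]<6)|(hsv[:,0]>172))&(abs(r-239)<10)&(abs(c-359)<10)&(p[:,2]>.124))
show('tab',sat&(hsv[:,0]>3)&(hsv[:,0]<20)&(abs(p[:,2]-.1)<.012)&(abs(c-315)<20)&(abs(r-266)<15))
# height map neighbours 40mm cells
for x in np.arange(.3,.95,.05):
    print('%.2f'%x,[int(1000*p[k][:,2].max()) if (k:=(abs(p[:,0]-x)<.025)&(abs(p[:,1]-y)<.025)).any() else -1 for y in np.arange(-.45,.5,.05)])
E
```

```text
lid z 0.10387896980696959
((578.5037231445312, -98.82747650146484), (210.30226135253906, 171.48475646972656), 87.09951782226562) [[ 487.55038   -199.50522  ]
 [ 658.8154    -208.18259  ]
 [ 669.45703      1.8502655]
 [ 498.19202     10.527634 ]]
vent 66 ((577.3284301757812, -100.37654876708984), 11.93887710571289) [ 0.576  -0.1008  0.1274] [0.1247 0.1297]
tab 212 ((470.8515930175781, -93.86443328857422), 26.119754791259766) [ 0.4675 -0.0949  0.1004] [0.0932 0.1059]
0.30 [-1, 3, 4, 3, 5, 4, 4, 6, 7, 7, 3, 5, 3, 4, 105, 106, 4, 4, -710]
0.35 [-1, 68, 69, 68, 3, 4, 3, 3, 13, 8, 4, 4, 3, 4, 105, 105, 2, 3, -715]
0.40 [-1, 71, 69, 70, 4, 4, 3, 12, 14, 4, 3, 4, 4, 4, 106, 106, 1, -709, -711]
0.45 [-1, 65, 66, 66, 3, 3, 3, 107, 4, 4, 4, 4, 5, 4, 151, 152, 4, 2, -710]
0.50 [-1, 3, 147, 143, 3, 106, 107, 107, 108, 107, 4, 3, 4, 4, 155, 172, 152, 124, -712]
0.55 [-1, 115, 148, 148, 4, 106, 108, 130, 107, 107, 3, 2, 4, 4, 154, 156, 148, -1, -1]
0.60 [-1, 4, 147, 147, 4, 107, 108, 131, 108, 107, -1, 3, 3, 4, 124, 125, 122, 1, -1]
0.65 [-1, 273, 274, 2, 3, 107, 106, 107, 107, 106, -1, 3, 5, 4, 125, 139, 123, -1, -1]
0.70 [-1, 274, 273, 4, 2, 3, 3, -1, -1, -1, -1, 3, 3, 3, 122, 122, 121, -1, -1]
0.75 [230, 230, 230, 230, 230, 229, 230, 230, 230, 230, 229, 230, 230, 229, 230, 231, 230, 230, 230]
0.80 [230, 230, 230, 230, 230, 230, 229, 231, 230, 231, 230, 230, 230, 231, 230, 231, 229, 230, 229]
0.85 [380, 290, 289, 289, 289, 289, 290, 289, 290, 289, 525, 522, 289, 289, 289, 289, 289, 289, 289]
0.90 [400, 520, 599, 596, 587, 576, 567, 557, 547, 538, 528, 91, 503, 499, 489, 479, 470, 460, 450]
```

>>> step_arm --increments '[[0,[0,0,-0.4],-0.944],[0,[0,0,-0.4],-0.944],[0,[0,0,-0.4],-0.944],[0,[0,0,-0.4],-0.944],[0,[0,0,-0.4],-0.944],[0,[0,0,0],0],[0,[0,0,0],0]]' --newtons 20

```text
t: 0.85
position: [0.3118, 0.6265, 0.2934]
tcp_rot: [-180.0, -0.0, 177.0]
ft_force: [-0.1, 0.1, -0.1]
gripper_width: 0.0382
grasp_force: 0.0
```

>>> step_arm --increments '[[0,[-0.315,-0.742,0],0],[0,[-0.315,-0.742,0],0],[0,[-0.315,-0.742,0],0],[0,[-0.315,-0.742,0],0],[0,[-0.315,-0.742,0],0],[0,[-0.315,-0.742,0],0],[0,[-0.315,-0.742,0],0],[0,[-0.315,-0.742,0],0],[0,[-0.315,-0.742,0],0],[0,[-0.315,-0.742,0],0],[0,[-0.315,-0.742,0],0],[0,[-0.315,-0.742,0],0]]'

```text
t: 2.05
position: [0.4449, 0.2619, 0.2928]
tcp_rot: [-180.0, -0.1, 177.0]
ft_force: [0.4, 0.0, -0.1]
gripper_width: 0.0004
grasp_force: 0.0
```

>>> step_arm --increments '[[0,[-0.315,-0.742,0],0],[0,[-0.315,-0.742,0],0],[0,[-0.315,-0.742,0],0],[0,[-0.315,-0.742,0],0],[0,[-0.315,-0.742,0],0],[0,[-0.315,-0.742,0],0],[0,[-0.315,-0.742,0],0],[0,[-0.315,-0.742,0],0],[0,[0,0,0],0],[0,[0,0,0],0],[0,[0,0,0],0]]'

```text
t: 3.15
position: [0.5334, 0.0219, 0.2933]
tcp_rot: [180.0, -0.1, 177.1]
ft_force: [-1.0, 0.4, -1.0]
gripper_width: 0.0004
grasp_force: 0.0
```

```bash
python3 - <<'E'
from h import *
for n in('side','wrist'):
    im,d,K,T=grab(n,n+'2.png')
    r,c=np.nonzero(d>0); p=pts(d,K,T,r,c); hsv=cv2.cvtColor(im,cv2.COLOR_RGB2HSV)[r,c]
    near=(abs(p[:,0]-.53)<.12)&(abs(p[:,1]+.1)<.05); sat=hsv[:,1]>120
    for nm,k in(('vent',near&sat&((hsv[:,0]<6)|(hsv[:,0]>172))&(p[:,2]>.122)),('tab',near&sat&(hsv[:,0]<20)&(abs(p[:,2]-.1)<.012)&(p[:,0]<.5))):
        if k.sum()>20: print(n,nm,k.sum(),cv2.minEnclosingCircle(p[k][:,:2].astype(np.float32)*1000),p[k].mean(0).round(4),p[k].min(0).round(4),p[k].max(0).round(4))
    l=(abs(p[:,2]-.103)<.004)&(abs(p[:,0]-.578)<.13)&(abs(p[:,1]+.1)<.14)&(hsv[:,1]<80)
    if l.sum()>50: print(n,cv2.minAreaRect(p[l][:,:2].astype(np.float32)*1000))
a=[cv2.imread('pics/%s2.png'%n) for n in('side','wrist')]
cv2.imwrite('pics/both.png',cv2.resize(np.hstack(a),(800,300)))
E
```

```text
side vent 37 ((577.1470947265625, -95.61479949951172), 13.485702514648438) [ 0.5765 -0.0966  0.1278] [ 0.5664 -0.1081  0.1234] [ 0.5879 -0.0857  0.1313]
side tab 102 ((471.4756774902344, -92.19035339355469), 25.690214157104492) [ 0.4671 -0.0914  0.1013] [ 0.4467 -0.1036  0.0929] [ 0.4963 -0.0804  0.1082]
side ((578.1799926757812, -98.2579345703125), (214.02792358398438, 171.40423583984375), 87.04705047607422)
wrist vent 621 ((579.11279296875, -97.4007797241211), 13.048413276672363) [ 0.5783 -0.0969  0.1273] [ 0.5664 -0.1097  0.122 ] [ 0.591  -0.0852  0.1298]
wrist tab 1319 ((471.4194641113281, -92.35314178466797), 25.793014526367188) [ 0.4694 -0.0911  0.1012] [ 0.4476 -0.1029  0.0894] [ 0.4964 -0.0801  0.1071]
wrist ((580.3485107421875, -98.20130157470703), (207.5132293701172, 169.68923950195312), 86.85575103759766)
```

View pics/both.png

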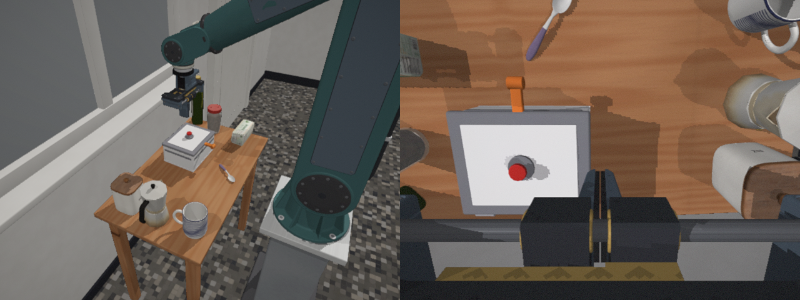

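The wrist view confirms the vent (about (517,170)) and handle (about (515,90)). Next is moving above the vent.

>>> step_arm --increments '[[0,[-0.215,-0.488,0.3],0],[0,[-0.215,-0.488,0.3],0],[0,[-0.215,-0.488,0.3],0],[0,[-0.215,-0.488,0.3],0],[0,[-0.215,-0.488,0.3],0],[0,[-0.215,-0.488,0.3],0],[0,[0,0,0.5],0],[0,[0,0,0.5],0],[0,[0,0,0.5],0],[0,[0,0,0.5],0],[0,[0,0,0],0],[0,[0,0,0],0]]'

```text
t: 4.45
position: [0.5797, -0.0978, 0.1422]
tcp_rot: [180.0, -0.0, 177.2]
ft_force: [1.1, -0.2, 0.7]
gripper_width: 0.0001
grasp_force: 0.0
```

>>> step_arm --increments '[[0,[0,0,0.1],0],[0,[0,0,0.1],0],[0,[0,0,0.1],0],[0,[0,0,0.1],0],[0,[0,0,0.1],0],[0,[0,0,0],0],[0,[0,0,0],0]]'

```text
t: 5.15
position: [0.5799, -0.0983, 0.1221]
tcp_rot: [-180.0, 0.0, 177.1]
ft_force: [0.2, 0.5, 5.3]
gripper_width: 0.0008
grasp_force: 2.5
```

>>> step_arm --increments '[[0,[0,0,0.05],0],[0,[0,0,0.03],0],[0,[0,0,0],0],[0,[0,0,0],0],[0,[0,0,0],0]]'

```text
t: 5.65
position: [0.5801, -0.0984, 0.1204]
tcp_rot: [-180.0, 0.0, 177.1]
ft_force: [-9.1, 2.9, 27.0]
gripper_width: 0.0005
grasp_force: 13.4
```

>>> step_arm --increments '[[0,[0,0,0],0],[0,[0,0,-0.1],0],[0,[0,0,-0.2],0],[0,[0,0,-0.4],0],[0,[0,0,-0.4],0],[0,[0,0,-0.4],0],[0,[0,0,0],0],[0,[0,0,0],0],[0,[0,0,0],0]]'

```text
t: 6.55
position: [0.5793, -0.0982, 0.1782]
tcp_rot: [180.0, -0.0, 177.1]
ft_force: [0.6, -0.1, -0.0]
gripper_width: 0.0007
grasp_force: 0.0
```

>>> step_arm --increments '[[0.6,[0.5,0,0],0],[0.6,[0.5,0,0],0],[0.6,[0.5,0,0],0],[0.6,[0.5,0,0],0],[0.6,[0.5,0,0],0],[0.6,[0.6,0,0],0],[0.6,[0,0,0],0],[0.6,[0,0,0],0],[0.6,[0,0,0],0]]'

```text
t: 7.45
position: [0.4566, -0.0922, 0.1787]
tcp_rot: [-180.0, 0.0, 177.1]
ft_force: [0.1, 0.6, 0.2]
gripper_width: 0.0548
grasp_force: 0.0
```

```bash
python3 - <<'E'
from h import *
print(env.state()['position'])
for n in('side','wrist'):
    im,d,K,T=grab(n,n+'3.png')
    r,c=np.nonzero(d>0); p=pts(d,K,T,r,c); hsv=cv2.cvtColor(im,cv2.COLOR_RGB2HSV)[r,c]
    near=(abs(p[:,0]-.53)<.12)&(abs(p[:,1]+.1)<.05); sat=hsv[:,1]>120
    for nm,k in(('vent',near&sat&((hsv[:,0]<6)|(hsv[:,0]>172))&(p[:,2]>.110)),('bead',near&sat&(hsv[:,0]<20)&(abs(p[:,2]-.1)<.012)&(p[:,0]<.464))):
        if k.sum()>20: print(n,nm,k.sum(),p[k].mean(0).round(4),p[k].min(0).round(4),p[k].max(0).round(4))
E
```

```text
[ 0.45658157 -0.09221201  0.17868768]
side vent 35 [ 0.5765 -0.0968  0.1278] [ 0.5669 -0.1081  0.1242] [ 0.5878 -0.0853  0.1312]
side bead 50 [ 0.4537 -0.0908  0.1017] [ 0.4456 -0.1061  0.0931] [ 0.4637 -0.0801  0.108 ]
wrist vent 205 [ 0.5683 -0.0976  0.1247] [ 0.5659 -0.1078  0.1209] [ 0.573  -0.0876  0.1285]
wrist bead 917 [ 0.4545 -0.0917  0.1027] [ 0.4474 -0.1029  0.0908] [ 0.464  -0.0805  0.1064]
```

>>> step_arm --increments '[[0.6,[0,0,0.5],0],[0.6,[0,0,0.5],0],[0.6,[0,0,0.5],0],[0.6,[0,0,0.5],0],[0.6,[0,0,0.5],0],[0.6,[0,0,0],0],[0,[0,0,0],0],[0,[0,0,0],0],[0,[0,0,0],0],[0,[0,0,0],0],[0,[0,0,0],0]]' --newtons 20

```text
t: 8.65
position: [0.4562, -0.0924, 0.0793]
tcp_rot: [-180.0, 0.1, 177.2]
ft_force: [-1.1, -1.4, 5.6]
gripper_width: 0.0219
grasp_force: 20.0
```

```bash
python3 - <<'E'
import numpy as np
R=np.hypot(206,7); a0=np.arctan2(7,206)
th=np.radians(np.arange(0,51,2.5)); f=R*np.cos(a0+th); z=R*np.sin(a0+th)
print(np.c_[np.degrees(th[1:]),-np.diff(f)/40*-1*-1,-np.diff(z)/40].round(3).tolist()); print(f[0]-f[-1],z[-1]-z[0])
E
```

```text
[[2.5, 0.013, -0.224], [5.0, 0.022, -0.224], [7.5, 0.032, -0.223], [10.0, 0.042, -0.221], [12.5, 0.051, -0.219], [15.0, 0.061, -0.216], [17.5, 0.07, -0.214], [20.0, 0.079, -0.21], [22.5, 0.089, -0.207], [25.0, 0.097, -0.203], [27.5, 0.106, -0.198], [30.0, 0.115, -0.193], [32.5, 0.123, -0.188], [35.0, 0.131, -0.183], [37.5, 0.139, -0.177], [40.0, 0.147, -0.17], [42.5, 0.154, -0.164], [45.0, 0.161, -0.157], [47.5, 0.168, -0.15], [50.0, 0.174, -0.142]]
78.94806350640575 155.30466855031523
```

The bead is gripped at 22 mm. Next I'll raise it along the arc, with tool x negative toward the hinge.

>>> step_arm --increments '[[0,[-0.013,0,-0.224],0],[0,[-0.022,0,-0.224],0],[0,[-0.032,0,-0.223],0],[0,[-0.042,0,-0.221],0],[0,[-0.051,0,-0.219],0],[0,[-0.061,0,-0.216],0],[0,[-0.07,0,-0.214],0],[0,[-0.079,0,-0.21],0],[0,[0,0,0],0],[0,[0,0,0],0]]'

```text
t: 9.65
position: [0.4706, -0.0931, 0.1494]
tcp_rot: [-180.0, 0.0, 177.2]
ft_force: [-0.7, -5.6, -2.3]
gripper_width: 0.022
grasp_force: 20.0
```

>>> step_arm --increments '[[0,[-0.089,0,-0.207],0],[0,[-0.097,0,-0.203],0],[0,[-0.106,0,-0.198],0],[0,[-0.115,0,-0.193],0],[0,[-0.123,0,-0.188],0],[0,[-0.131,0,-0.183],0],[0,[0,0,0],0],[0,[0,0,0],0]]'

```text
t: 10.45
position: [0.4966, -0.0944, 0.196]
tcp_rot: [-180.0, -0.0, 177.2]
ft_force: [-2.2, -6.9, -1.0]
gripper_width: 0.0216
grasp_force: 20.0
```

>>> step_arm --increments '[[0,[-0.139,0,-0.177],0],[0,[-0.147,0,-0.17],0],[0,[-0.154,0,-0.164],0],[0,[-0.161,0,-0.157],0],[0,[-0.168,0,-0.15],0],[0,[-0.174,0,-0.142],0],[0,[0,0,0],0],[0,[0,0,0],0],[0,[0,0,0],0],[0,[0,0,0],0],[0,[0,0,0],0]]'

```text
t: 11.55
position: [0.534, -0.0964, 0.2343]
tcp_rot: [-180.0, -0.1, 177.2]
ft_force: [-3.9, -5.3, 0.6]
gripper_width: 0.0219
grasp_force: 20.0
```

```bash
python3 - <<'E'
from h import *
s=env.state(); print(s['position'],s['ft_force'],s['grasp_force'],s['gripper_width'])
hx=np.array([.579,-.0978])+.083*np.array([.9987,-.0506])
for n in('side','scene'):
    im,d,K,T=grab(n,n+'4.png')
    r,c=np.nonzero(d>0); p=pts(d,K,T,r,c); hsv=cv2.cvtColor(im,cv2.COLOR_RGB2HSV)[r,c]
    k=(hsv[:,1]>120)&(hsv[:,0]<20)&(abs(p[:,1]+.095)<.03)&(p[:,2]>.12)&(p[:,0]>.45)&(p[:,0]<.68)
    q=p[k]; f=-((q[:,:2]-hx)@np.array([.9987,-.0506])); print(n,k.sum(),q.mean(0),np.degrees(np.arctan2(q[:,2]-.09,f)).mean(), np.hypot(q[:,2]-.09,f).max())
a=[cv2.imread('pics/%s4.png'%n) for n in('side','scene')]
cv2.imwrite('pics/both4.png',cv2.resize(np.hstack(a),(800,300)))
E
```

```text
[ 0.53395913 -0.09635919  0.23433697] [-3.8617061  -5.30433217  0.64890439] 20.000103414058685 0.021907311361669526
side 43 [ 0.56956476 -0.09601935  0.23847441] 60.052378437985894 0.29409421654729384
scene 85 [ 0.56734015 -0.09877047  0.22454057] 57.91259522714067 0.2917715120333782
```

View pics/both4.png

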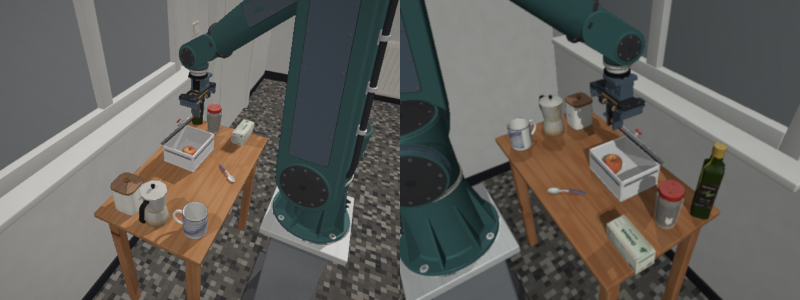

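The lid stands open at about 50°: the grasp point gives 51.9° − 1.9°, at radius 207 mm. The grip is on the 22 mm bead and the bystanders haven't moved. Handing in.

```bash
python3 -c "
from rig import env
print(env.state()['qvel'].round(2)); print(env.job_done())"
```

```text
[-0.11 -0.09 -0.06  0.03  0.    0.01]
the job is handed in; nothing more can be done
None
```

I pressed the vent plunger to its stop and saw it spring back with the lid shut. I then raised the lid to about 50° by my position estimate, and handed the job in with it held steady in the gripper; no verdict was returned.

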